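# Shut and latch the gasketed seed case for the freezer

### The arm

A 7-joint arm with a two-finger parallel gripper is mounted at the origin on the work surface. World frame = base frame: x ahead of the robot, y to its left, z up, the work surface at z = 0. Lengths are in m, angles in rad, forces in N, time in s.
With the tool pointing down it reaches from about 0.425 to 0.875 m from the base axis. Payload 9.9 kg.
Tool frame: the origin (TCP) lies midway between the tips of the shut fingers; the grasp point (between the pads) lies 19 mm behind it; z points along the fingers, y is the line along which they close (so a half turn about z gives the same grasp; the last joint's range is limited). The gripper opens to 85 mm and grips with 20 to 120 N. Pads are 22 mm wide; open, the fingers measure 114 mm over their backs; the gripper's body (76 mm by 85 mm) begins 54 mm behind the grasp point. The pads swing forward as they close: fully open they stand 13 mm farther back than shut.
Start: joints at [1.209, 0.576, 0.025, 1.437, -0.015, 1.129, -0.057], TCP at [0.185, -0.649, 0.231] pointing down, gripper open.
Joint ranges: [-2.76, 2.76], [-0.34, 2.15], [-1.52, 1.57], [0.19, 2.46], [-1.09, 4.23], [0.17, 1.99], [-2.82, 2.82]. Speed limits (rad/s): [2.22, 2.22, 3.01, 3.01, 3.14, 3.14, 3.14].

### API

Orientations are given as a unit quaternion [w, x, y, z].
In Python, from station import get_state, get_image, finish_job, search_frame, trace, place_of gives the robot as it stands.
- The arm moves only by the tool servo_tool, never from a script. Its argument "deltas" is a list of rows, each a list of 7 numbers: the shift along the tool's x, y, z in m, then the turn, a rotation vector about the tool's x, y, z in rad, then the opening, from 0 (shut) to 1 (fully open). A call has 1 to 12 rows; each row shifts and turns the commanded pose from where the row before left it, along the tool's axes as they then stand; what a row does not reach is not made up. A row lasts 1/8 s, in which the tool goes at most 62.5 mm and 10.7 degrees, less where a joint would pass 70% of its speed; a pose out of reach is approached as far as the arm can. A call is refused whole if a number of a shift passes 0.0625 or a number of a turn 0.188, either way. A call with a gripper value outside its range is refused whole. The fingers move at their own pace and stop on an object; "force" is the grip in N (left out, the last holds). Time passes only in rows, so rows that do not move let the fingers close. It gives the time, the measured TCP pose, the force, the opening and the grip force at its end, in the units of the state.
- get_state(): the state, without advancing time (a new reading comes with each control period).
- get_image(name): name is "scene" or "top"; returns a dict with "color" (384x512x3 uint8, blue, green, red), "intrinsics" (3x3 intrinsics, pixels), "dist_coeffs" ([k1, k2, p1, p2, k3] as OpenCV has them; the pictures are not rectified), "cam_to_world" (4x4, takes a point from camera to world coordinates). Camera axes: x right, y up, looking along -z (the intrinsics and any distortion apply to the point x, -y, -z); pixel columns grow to the right and rows downward; lengths in m; the calibration is good to about 2 mm. A picture is of the moment at which its call begins. There is no depth.
- finish_job(): hands the job in; it is judged then, once.
Trained networks look in a picture, given as the dict that the camera call returned (one of the last four; its "shot" number tells which), for a name from the list of things; names that differ only in an ending like _2 or _b are one class to them, and where a whole thing is asked for, a point or a joint stands for the part that bears it (a point fixed in the world has none). Each returns a list of dicts, best first, with "confidence" (0 to 1); they miss things now and then, are a little off and sometimes report something else, mostly with a low value. They report only what shows in the picture. A call takes as long as a camera call.
- search_frame(picture, query): "position" ([x, y, z] in m, in world coordinates, good to about 4 mm: the middle of the surface that is visible of it).
- trace(picture, query): "mask" (384x512 bool, what is visible of it).
- place_of(picture, query): "position" ([x, y, z] in m, in world coordinates, good to about 4 mm: a listed point, or the origin of a listed thing).
The state is a dict: "t": time; "q": joint angles; "joint_vel": joint speeds; "joint_torque": joint torques, N m; "eef_pos": TCP position; "ee_rot": TCP orientation; "force": force on the tool from outside, world axes, zero at the start; "ft_torque": the same for the moment, N m; "gripper_width": opening from 0.0 (shut) to 1.0 (fully open); "finger_force": force on a finger pad.
Only numpy, scipy, OpenCV 4.12 (cv2) and the standard library are available. Lean on these libraries where they do the work, as an engineer would, in place of code of your own. Each camera call takes 0.05 s, during which the arm holds its last target. There are 200 camera calls.

### The job

The seed case is going into the chest freezer and has to be airtight: bring its lid down until you feel it bear on the rubber seal, hook the claw of the draw latch over the keeper lip on the lid, then swing the latch lever down over centre until it lies home against the case. Work by feel, without leaning hard on the lid, hauling on the claw or forcing the lever, leave the pot, the seed dispenser, the trowel and the dibber where they are, and let go of the latch at the end.

Things in the scene. Friction and masses are not known exactly. Their poses are not given: they have to be found in the camera images.
- seed_case: Sheet-metal seed case, fast on a pine board on the bench (8 to 20 mm high): 160 mm deep (x), 260 mm wide (y), rim 140 mm above its underside. Origin: centre of the underside; z up, own +x points from the latch front to the hinge at the back, so the latch face is the plane x = -80 mm of this frame and faces roughly towards the robot, with the draw latch at its middle (y = 0).
- lid_panel: The lid: 160 mm deep, 260 mm wide, its flat sheet top 29 mm above the skirt's edge (178 mm above the case's underside at lid angle 0). Origin: middle of the front skirt's lower edge; own +x points to the hinge axis, 160 mm behind at the same level (149 mm above the case's underside); y along the hinge, z out of its top. More than 25 N of the fingers on it dents it.
- lid (a joint): Lid angle (rad), grows as the lid opens. The skirt meets the unsqueezed seal somewhere between 0 and -0.033, as the rubber has taken more or less set; some 0.01 lower when latched. Stiff friction hinge: the lid, part open at the start, stays where it is left; about 1 to 3 N down at the front edge moves it.
- seal: Black rubber bead round the rim of the case, standing 4 to 9 mm above it, as it has taken more or less set (not known). Springy: at the lid's front it gives about 0.5 mm for 30 N. Origin: top of the bead's front run, middle.
- keeper: Steel keeper on the middle of the lid's front, moving with the lid: a 22 mm wide ledge with an upturned lip 3 mm thick and 8 mm high, the lip's middle 14.5 mm out from the lid's front. Origin: middle of the lip's top edge (161.5 mm above the case's underside at lid angle 0); axes as the lid's, +x from lip to lid. The channel behind the lip for the claw's tip is 11 mm wide.
- lever (a joint): Lever angle (rad): 0 = home, handle hanging down along the case; grows as it swings out and up; pi/2 = straight out; stop at 2.4. Stays where put (friction 0.07 N m). Hooked, with the lid on the seal, the play is taken up at about 0.9 to 1.5; from there it swings down under load (up to about 12 N at the handle's end), dead centre near 0.2, then lightly on to its stop at 0.
- handle: The lever's handle plate, 27 mm wide, 3 mm thick, 16 to 67 mm from the pivot. Origin on the pivot axis (along the case's y), 19 mm out from the case's front, 108.5 mm above the case's underside; own -z runs along the handle to its end, own -x is its outer side (pushed to close), outer face at x = -7 mm.
- latch_plate: The latch's steel base plate on the case's front, with a stamped foot 43 mm below the pivot, reaching 23 mm out, on which the handle lands when home: a hard stop, which bends if the handle is rammed or pressed on it with more than 50 N. Origin: on the case's front face, level with its underside, below the latch.
- handle_end (a point): The rolled end of the handle (7 mm thick, 27 mm wide), 64 mm along the handle from the pivot; axes as handle. Home it is 44.5 mm above the case's underside.
- claw: Steel claw pinned to the lever 14 mm from the pivot, at (x 1.7, z -13.9) mm of handle. Origin on the pin; own z runs up to the hook, +x is the hook's open side (to the case). Head plate 30 mm wide from z 35 mm up, 3 mm thick (x -3.2 to -0.2), bent over to a hook: underside at z 58.9, x -3.2 to 10.3, tip 4 mm down.
- claw_head (a point): Middle of the claw's head plate, where its 30 mm wide edges can be gripped across y: own-frame (x -1.7, z 50.9) mm of claw; axes as claw. The pin is stiff (0.03 N m): the claw, leaning out at the start, keeps its angle to the lever when let go and swings with it unless hooked. Pulling the held claw on the keeper with more than 30 N bends it.
- hook_tip (a point): Lower end of the hook's turned-down tip (it reaches 4 mm below the hook's underside), own-frame (x 8.8, z 54.9) mm of claw. The tip is 3 mm thick; the hook's head is sprung on the shank (25 N preload, then 15 N/mm), which keeps the latch under tension. Hooked, it sits about 5 mm behind the lip's middle and 4 mm below the lip's top.
- pot: Bystander: terracotta pot, 120 mm across, 105 mm high, upright; origin under its centre.
- seed_dispenser: Bystander: green plastic seed dispenser with flip-top lid, 58 mm across, 98 mm high; origin under its centre.
- trowel: Bystander: small aluminium trowel lying flat, 270 mm long, wooden handle to its own -x; origin on the bench near its middle.
- dibber: Bystander: wooden T-handled dibber lying flat, 230 mm long, 28 mm thick, its T to own +x; origin on the bench under its middle.

How it is judged:
On the way, in this order (a step that is already met when the one before it is completed fails the run):
1. the lid is down and bears on the rubber seal, the lever still swung out (value of joint lid below 0.01 rad and contact force between lid_panel and seal above 4 N and value of joint lever above 0.7 rad), for 0.1 s.
2. the claw is hooked: its tip is down behind the keeper lip and it bears on the keeper, the lever still swung out (x of hook_tip in the frame of keeper above 0.001 m and z of hook_tip in the frame of keeper below -0.0015 m and contact force between claw and keeper above 2 N and value of joint lever above 0.5 rad), for 0.1 s.
At the end, for the whole second after the job is handed in: Lever home (below 0.06 rad) and at rest, the claw's tip still down behind the keeper lip (1.5 mm or more below its top) and pulling on it with over 20 N, the lid squeezing the seal with over 20 N, bystanders within 20 mm of where they were (value of joint lever below 0.06 rad and velocity of joint lever between -0.05 and 0.05 rad/s and contact force between lid_panel and seal above 20 N and x of hook_tip in the frame of keeper above 0.001 m and z of hook_tip in the frame of keeper below -0.0015 m and contact force between claw and keeper above 20 N); the robot touches nothing.
It fails at once if the lid pressed with more than 25 N (contact force between the fingers and lid_panel above 25 N).
It fails at once if the handle rammed on the foot of the latch plate with more than 50 N (contact force between handle and latch_plate above 50 N).
It fails at once if the claw, held by the fingers, hauled on the keeper with more than 30 N, the lever still swung out (contact force between claw and keeper above 30 N and contact force between the fingers and claw above 1 N and value of joint lever above 0.7 rad).
It fails at once if the pot, seed dispenser, trowel or dibber moved by more than 20 mm (distance of any of pot, seed_dispenser, trowel, dibber from where it was at the start of the episode above 0.02 m).
It also fails if it takes over 64 s, if anything falls off the work surface, if the arm or the gripper's body presses on something with over 40 N, if the wrist force passes 120 N, or if a joint passes its speed limit or range.

## Working session

There is one attempt and no reset: what is moved stays moved. The work goes in short steps, Python scripts to look and compute and a tool call to move; the robot and the scene stay as the last step left them, time stands still between calls to the robot, and variables do not carry over. Pictures are saved under pics/ and viewed, at most 10 in all, crops included, and the job is handed in when it is done.

Besides the shell and the picture viewer there is one more tool, called after "Call:" as name(argument=value, ...), one argument or row to a line, values as JSON. servo_tool: Moves the arm, as the interface text tells. Its arguments: {"type":"object","properties":{"deltas":{"type":"array"},"force":{"type":"number"}},"required":["deltas"]}

```bash
ls; mkdir -p pics; cat > h.py <<'E'
import numpy as np, cv2
from station import *
from scipy.spatial.transform import Rotation as R
def snap(n,f=None):
    p=get_image(n)
    if f: cv2.imwrite('pics/'+f,p['color'])
    return p
def ray(p,uv):
    u=cv2.undistortPoints(np.array([[uv]],float),np.array(p['intrinsics']),np.array(p['dist_coeffs']))[0,0]
    T=np.array(p['cam_to_world']); d=T[:3,:3]@np.array([u[0],-u[1],-1]); return T[:3,3],d/np.linalg.norm(d)
def proj(p,X):
    T=np.array(p['cam_to_world']); c=(np.array(X)-T[:3,3])@T[:3,:3]; c=c*[1,-1,-1]
    return cv2.projectPoints(c.reshape(-1,1,3),np.zeros(3),np.zeros(3),np.array(p['intrinsics']),np.array(p['dist_coeffs']))[0][:,0]
E
python3 - <<'E'
from h import *
np.set_printoptions(precision=4,suppress=True)
s=get_state(); print({k:np.round(v,3) for k,v in s.items()})
for n in ('scene','top'):
    p=snap(n,n+'0.png'); print(n,np.array(p['cam_to_world'])[:3,3])
    for q in 'seed_case lid_panel keeper handle handle_end claw claw_head hook_tip latch_plate seal pot seed_dispenser trowel dibber'.split():
        for r in place_of(p,q)[:1]: print(q,np.round(r['position'],4),round(r['confidence'],2))
E
```

```text
pics
{'t': np.float64(0.0), 'q': array([ 1.209,  0.577,  0.025,  1.438, -0.015,  1.129, -0.057]), 'joint_vel': array([ 0.   ,  0.   ,  0.001, -0.   ,  0.   , -0.001, -0.001]), 'joint_torque': array([  0.001, -76.576,   2.251, -28.596,   0.015,   0.013,  -0.   ]), 'eef_pos': array([ 0.185, -0.649,  0.23 ]), 'ee_rot': array([-0.001,  0.99 ,  0.138, -0.   ]), 'force': array([ 0.509,  0.591, -0.443]), 'ft_torque': array([-0.018, -0.025, -0.003]), 'finger_force': np.float64(0.0), 'gripper_width': np.float64(0.997)}
scene [ 1.2934 -0.405   1.3572]
seed_case [ 0.7256 -0.0992  0.0176] 0.89
lid_panel [ 0.6727 -0.0955  0.243 ] 0.84
keeper [ 0.7263 -0.1001  0.0163] 0.68
handle [ 0.6303 -0.0951  0.121 ] 0.55
claw [ 0.6154 -0.0926  0.1236] 0.61
claw_head [ 0.6023 -0.0895  0.1737] 0.58
hook_tip [ 0.6151 -0.0939  0.1816] 0.65
seal [ 0.6637 -0.0916  0.2622] 0.51
pot [ 0.6884  0.4075 -0.0001] 0.95
seed_dispenser [ 0.6733 -0.3699  0.0031] 0.57
trowel [0.383  0.4163 0.0007] 0.67
dibber [ 0.336  -0.4412  0.0032] 0.84
top [ 0.493  -0.0089  1.1987]
seed_case [ 0.7283 -0.0925  0.0142] 0.79
lid_panel [ 0.6701 -0.0913  0.2423] 0.68
keeper [ 0.6667 -0.0933  0.2609] 0.66
handle [ 0.6323 -0.0903  0.1208] 0.67
handle_end [ 0.5663 -0.085   0.1439] 0.46
claw [ 0.6174 -0.0912  0.1271] 0.56
claw_head [ 0.6041 -0.0927  0.1703] 0.37
hook_tip [ 0.6154 -0.091   0.125 ] 0.72
latch_plate [ 0.6483 -0.0891  0.0124] 0.61
seal [ 0.655  -0.0952  0.1609] 0.62
pot [0.6885 0.4069 0.0018] 0.82
seed_dispenser [ 0.6737 -0.3696 -0.0023] 0.9
trowel [ 0.3786  0.4224 -0.0039] 0.85
dibber [ 0.3415 -0.4426 -0.0026] 0.67
```

View pics/scene0.png

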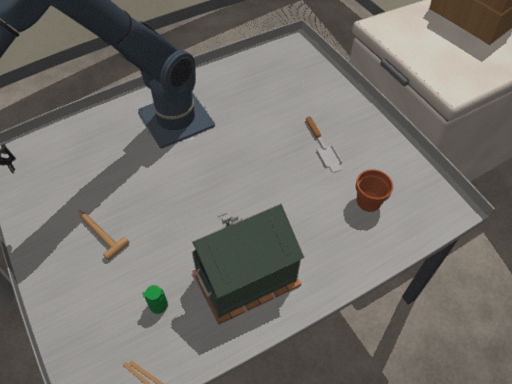

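View pics/top0.png

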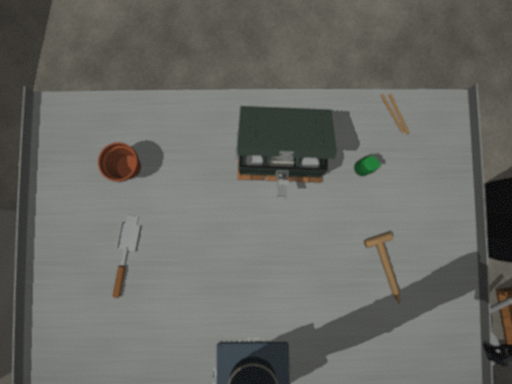

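The lid is about half open over the case, at roughly (665-835, -0.09) in world mm. The latch shows in front of it at top-view pixel (282,180), with the handle pointing out towards the robot. The bystanders are well clear. Next I fit the case pose and lid angle to the lid masks.

```bash
cat >> h.py <<'E'
np.set_printoptions(precision=4,suppress=True)
def lidhull(p,v):
    x,y,yaw,zb,a=v
    C=np.array([[X,Y,Z] for X in (-.16,0) for Y in (-.13,.13) for Z in (0,.029)])
    c,s=np.cos(a),np.sin(a)
    P=np.stack([.08+C[:,0]*c+C[:,2]*s, C[:,1], .149-C[:,0]*s+C[:,2]*c],1)
    W=P@R.from_euler('z',yaw).as_matrix().T+[x,y,zb]
    m=np.zeros((384*4,512*4),np.uint8); cv2.fillConvexPoly(m,cv2.convexHull(np.round(proj(p,W)*4+1.5).astype(np.int32)),1)
    return m
def fit(ps,v0,zb=None):
    from scipy.optimize import minimize
    ms=[cv2.resize(trace(p,'lid_panel')[0]['mask'].astype(np.uint8),None,fx=4,fy=4,interpolation=cv2.INTER_NEAREST) for p in ps]
    def f(v): 
        return sum(1-(m&h).sum()/(m|h).sum() for m,p in zip(ms,ps) for h in [lidhull(p,v)])+((v[3]-.014)/.02)**2
    v0=np.array(v0); S=np.vstack([v0]+[v0+d for d in np.diag([.01,.01,.06,.004,.08])])
    r=minimize(f,v0,method='Nelder-Mead',options=dict(initial_simplex=S,maxiter=250)); return r.x,r.fun
def go(pos,Rm,n=None,start=None):
    "rows from the present pose to the target"
    s=get_state(); p0,q=start or (s['eef_pos'],s['ee_rot']); R0=R.from_quat(np.r_[q[1:],q[0]]) if not isinstance(q,R) else q
    d=R0.inv().apply(np.array(pos)-p0); w=(R0.inv()*R.from_matrix(Rm)).as_rotvec()
    n=n or int(max(np.ceil(np.linalg.norm(d)/.06),np.ceil(np.linalg.norm(w)/.18),1))
    return n,d,w
E
python3 - <<'E'
from h import *
ps=[snap('scene'),snap('top')]
v,e=fit(ps,[.727,-.096,.0,.014,.53]); print(v,e)
ps=[snap('scene'),snap('top')]
for q in ['claw_head','hook_tip','handle_end','claw','handle','keeper']:
    for p in ps:
        for r in place_of(p,q)[:2]: print(q,np.round(r['position'],4),round(r['confidence'],2))
E
```

```text
[ 0.7285 -0.0956 -0.0497  0.0144  0.5108] 0.06498874147553649
claw_head [ 0.6041 -0.0889  0.1708] 0.52
claw_head [ 0.6038 -0.089   0.1715] 0.37
claw_head [ 0.6501 -0.0932  0.0122] 0.31
hook_tip [ 0.3334 -0.4411  0.0027] 0.7
hook_tip [ 0.6301 -0.096   0.121 ] 0.47
hook_tip [ 0.6132 -0.0917  0.1796] 0.58
hook_tip [ 0.6621 -0.0921  0.2579] 0.35
handle_end [ 0.5703 -0.0861  0.1487] 0.53
handle_end [ 0.568  -0.0863  0.1466] 0.64
claw [ 0.6132 -0.0888  0.1234] 0.65
claw [ 0.5666 -0.086   0.1451] 0.65
claw [ 0.6184 -0.0942  0.1248] 0.53
handle [ 0.6301 -0.0966  0.1222] 0.57
handle [ 0.6286 -0.095   0.1233] 0.67
keeper [ 0.6595 -0.0907  0.2613] 0.61
keeper [ 0.5671 -0.0871  0.1444] 0.74
keeper [ 0.6674 -0.0929  0.2624] 0.43
```

```bash
cat >> h.py <<'E'
C0=np.array([.7285,-.0956,.0144]); YAW=-.05
def Rt(tilt=0): # tool x=case x, z down; tilt>0 leans fingers forward (+x)
    return R.from_euler('z',YAW).as_matrix()@R.from_euler('x',np.pi).as_matrix()@R.from_euler('y',tilt).as_matrix()
def W(x,y,z): return C0+R.from_euler('z',YAW).as_matrix()@np.array([x,y,z])
def case(p): return R.from_euler('z',YAW).as_matrix().T@(np.array(p)-C0)
E
python3 - <<'E'
from h import *
print(Rt(0)); print(Rt(.5)[:,2])
t=W(-.028,0,.30-.0144); print(t)
s=get_state(); print(go(t+[0,0,.0],Rt()))
E
```

```text
[[ 0.9988 -0.05   -0.    ]
 [-0.05   -0.9988 -0.    ]
 [ 0.      0.     -1.    ]]
[ 0.4788 -0.024  -0.8776]
[ 0.7005 -0.0942  0.3   ]
(13, array([ 0.6478, -0.3923, -0.0687]), array([-0.0001, -0.    ,  0.3278]))
```

Call:
servo_tool(
  deltas=[
    [0, 0, -0.05, 0, 0, 0.164, 0],
    [0, 0, -0.05, 0, 0, 0.164, 0],
    [0.0348, -0.0414, 0, 0, 0, 0, 0],
    [0.0348, -0.0414, 0, 0, 0, 0, 0],
    [0.0348, -0.0414, 0, 0, 0, 0, 0],
    [0.0348, -0.0414, 0, 0, 0, 0, 0],
    [0.0348, -0.0414, 0, 0, 0, 0, 0],
    [0.0348, -0.0414, 0, 0, 0, 0, 0],
    [0.0348, -0.0414, 0, 0, 0, 0, 0],
    [0.0348, -0.0414, 0, 0, 0, 0, 0],
    [0.0348, -0.0414, 0, 0, 0, 0, 0],
    [0.0348, -0.0414, 0, 0, 0, 0, 0],
  ],
  force=30,
)

```text
t: 3.9
eef_pos: [0.5545, -0.2517, 0.3315]
ee_rot: [0.0, 1.0, -0.025, 0.0]
force: [1.2, -0.4, 0.2]
gripper_width: 0.001
finger_force: 0.0
```

Call:
servo_tool(
  deltas=[
    [0.0348, -0.0414, 0, 0, 0, 0, 0],
    [0.0348, -0.0414, 0, 0, 0, 0, 0],
    [0.0348, -0.0414, 0, 0, 0, 0, 0],
    [0.0348, -0.0414, 0, 0, 0, 0, 0],
    [0, 0, 0, 0, 0, 0, 0],
    [0, 0, 0, 0, 0, 0, 0],
  ],
)

```text
t: 4.65
eef_pos: [0.7006, -0.0951, 0.331]
ee_rot: [0.0, 1.0, -0.025, -0.0]
force: [-0.5, -0.0, 0.6]
gripper_width: 0.0
finger_force: 0.0
```

```bash
python3 - <<'E'
from h import *
s=get_state();print(s['t'],s['eef_pos'],case(s['eef_pos']),s['force'],go(W(-.028,0,.255),Rt()))
E
```

```text
4.65 [ 0.7006 -0.0951  0.331 ] [-0.0279 -0.0009  0.3166] [-0.4637 -0.0248  0.557 ] (2, array([-0.0001, -0.0009,  0.0616]), array([ 0.0008,  0.0007, -0.0002]))
```

Call:
servo_tool(
  deltas=[
    [0, 0, 0.03, 0, 0, 0, 0],
    [0, 0, 0.03, 0, 0, 0, 0],
    [-0.002, 0, 0.004, 0, 0, 0, 0],
    [-0.002, 0, 0.004, 0, 0, 0, 0],
    [-0.002, 0, 0.004, 0, 0, 0, 0],
    [-0.002, 0, 0.004, 0, 0, 0, 0],
    [-0.002, 0, 0.004, 0, 0, 0, 0],
    [-0.002, 0, 0.004, 0, 0, 0, 0],
  ],
)

```text
t: 5.65
eef_pos: [0.6887, -0.094, 0.2471]
ee_rot: [-0.0, 1.0, -0.025, 0.0]
force: [-0.4, -0.0, 2.4]
gripper_width: -0.001
finger_force: 1.0
```

Call:
servo_tool(
  deltas=[
    [-0.002, 0, 0.005, 0, 0, 0, 0],
    [-0.002, 0, 0.005, 0, 0, 0, 0],
    [-0.002, 0, 0.005, 0, 0, 0, 0],
    [-0.002, 0, 0.005, 0, 0, 0, 0],
    [-0.002, 0, 0.005, 0, 0, 0, 0],
    [-0.002, 0, 0.005, 0, 0, 0, 0],
  ],
)

```text
t: 6.4
eef_pos: [0.6766, -0.0935, 0.2169]
ee_rot: [-0.0, 1.0, -0.025, -0.0]
force: [-1.0, 0.2, 1.2]
gripper_width: -0.0
finger_force: 0.8
```

Call:
servo_tool(
  deltas=[
    [-0.001, 0, 0.005, 0, 0, 0, 0],
    [-0.001, 0, 0.005, 0, 0, 0, 0],
    [-0.001, 0, 0.005, 0, 0, 0, 0],
    [0, 0, 0.003, 0, 0, 0, 0],
    [0, 0, 0.001, 0, 0, 0, 0],
    [0, 0, 0.001, 0, 0, 0, 0],
  ],
)

```text
t: 7.15
eef_pos: [0.6739, -0.0933, 0.1973]
ee_rot: [-0.0, 1.0, -0.025, 0.0]
force: [-1.0, 0.1, 1.5]
gripper_width: -0.001
finger_force: 0.7
```

Call:
servo_tool(
  deltas=[
    [0, 0, 0.001, 0, 0, 0, 0],
    [0, 0, 0.001, 0, 0, 0, 0],
  ],
)

```text
t: 7.4
eef_pos: [0.6739, -0.0934, 0.1953]
ee_rot: [0.0, 1.0, -0.025, 0.0]
force: [-0.6, -1.2, 2.1]
gripper_width: 0.002
finger_force: 0.7
```

Call:
servo_tool(
  deltas=[
    [0, 0, 0.001, 0, 0, 0, 0],
    [0, 0, 0.001, 0, 0, 0, 0],
    [0, 0, 0.0005, 0, 0, 0, 0],
  ],
)

```text
t: 7.78
eef_pos: [0.6738, -0.0933, 0.1927]
ee_rot: [-0.0, 1.0, -0.025, -0.0]
force: [0.0, -0.0, 1.7]
gripper_width: 0.0
finger_force: 0.6
```

Call:
servo_tool(
  deltas=[
    [0, 0, 0.0005, 0, 0, 0, 0],
    [0, 0, 0.0005, 0, 0, 0, 0],
  ],
)

```text
t: 8.02
eef_pos: [0.6738, -0.0933, 0.1918]
ee_rot: [-0.0, 1.0, -0.025, 0.0]
force: [-1.8, -0.8, 1.7]
gripper_width: 0.001
finger_force: 0.7
```

Call:
servo_tool(
  deltas=[
    [0, 0, 0.0005, 0, 0, 0, 0],
    [0, 0, 0.0005, 0, 0, 0, 0],
  ],
)

```text
t: 8.28
eef_pos: [0.6738, -0.0933, 0.1908]
ee_rot: [-0.0, 1.0, -0.025, 0.0]
force: [-0.8, 0.0, 1.6]
gripper_width: -0.001
finger_force: 0.7
```

Call:
servo_tool(
  deltas=[
    [0, 0, 0.0005, 0, 0, 0, 0],
    [0, 0, 0.0005, 0, 0, 0, 0],
  ],
)

```text
t: 8.52
eef_pos: [0.6738, -0.0933, 0.1898]
ee_rot: [-0.0, 1.0, -0.025, 0.0]
force: [-0.7, -0.0, 1.0]
gripper_width: -0.001
finger_force: 0.7
```

Call:
servo_tool(
  deltas=[
    [0, 0, 0.0005, 0, 0, 0, 0],
    [0, 0, 0.0005, 0, 0, 0, 0],
  ],
)

```text
t: 8.78
eef_pos: [0.6738, -0.0933, 0.1888]
ee_rot: [-0.0, 1.0, -0.025, -0.0]
force: [-1.2, -0.1, 1.2]
gripper_width: -0.0
finger_force: 0.7
```

Call:
servo_tool(
  deltas=[
    [0, 0, 0.0004, 0, 0, 0, 0],
    [0, 0, 0.0004, 0, 0, 0, 0],
  ],
)

```text
t: 9.02
eef_pos: [0.6738, -0.0934, 0.1885]
ee_rot: [-0.0, 1.0, -0.025, 0.0]
force: [-2.8, 0.2, 8.4]
gripper_width: 0.003
finger_force: 4.0
```

Call:
servo_tool(
  deltas=[
    [0, 0, 0.0003, 0, 0, 0, 0],
    [0, 0, 0, 0, 0, 0, 0],
  ],
)

```text
t: 9.28
eef_pos: [0.6738, -0.0933, 0.1885]
ee_rot: [-0.0, 1.0, -0.025, 0.0]
force: [-4.1, 1.3, 7.5]
gripper_width: 0.001
finger_force: 4.0
```

```bash
python3 - <<'E'
from h import *
p=snap('scene'),snap('top')
for i in (0,1):
    cv2.imwrite(f'pics/c{i}.png',cv2.resize(p[i]['color'][130:330,150:350] if i==0 else p[i]['color'][80:230,200:370],None,fx=3,fy=3,interpolation=cv2.INTER_CUBIC))
for q in ['claw_head','hook_tip','handle_end','claw','handle','keeper']:
    for a in p:
        for r in place_of(a,q)[:1]: print(q,np.round(case(r['position']),4),round(r['confidence'],2))
print(get_state()['force'],case(get_state()['eef_pos']))
E
```

```text
claw_head [-0.3747 -0.3656 -0.0109] 0.45
[-2.9987  0.1245  7.6644] [-0.0547 -0.0005  0.1741]
```

Call:
servo_tool(
  deltas=[
    [0, 0, 0.0004, 0, 0, 0, 0],
    [0, 0, 0.0003, 0, 0, 0, 0],
    [0, 0, 0, 0, 0, 0, 0],
  ],
)

```text
t: 10.35
eef_pos: [0.6738, -0.0933, 0.1884]
ee_rot: [0.0, 1.0, -0.025, 0.0]
force: [-5.9, -0.1, 12.4]
gripper_width: 0.001
finger_force: 6.1
```

Call:
servo_tool(
  deltas=[
    [0, 0, -0.02, 0, 0, 0, 0],
    [-0.03, 0, -0.05, 0, 0, 0, 0],
    [-0.03, -0.03, -0.04, 0, 0, 0, 0],
    [-0.02, -0.055, 0, 0, 0, 0, 0],
    [-0.02, -0.055, 0, 0, 0, 0, 1],
    [0, -0.055, 0, 0, 0, 0, 1],
    [0, -0.055, 0, 0, 0, 0, 1],
    [0, 0, 0, 0, 0, 0, 1],
  ],
)

```text
t: 11.35
eef_pos: [0.5857, 0.1675, 0.2966]
ee_rot: [-0.001, 1.0, -0.021, -0.0]
force: [-0.1, -0.0, 0.2]
gripper_width: 0.848
finger_force: 0.0
```

```bash
python3 - <<'E'
from h import *
for k in range(2):
  p=snap('scene'),snap('top')
  for q in ['claw_head','hook_tip','handle_end','claw','handle','keeper','latch_plate']:
    for a in p:
        for r in place_of(a,q)[:1]: print(q,np.round(case(r['position']),4),round(r['confidence'],2))
for n in range(1): print(fit(p,[.7285,-.0956,-.05,.0144,-.03]))
a=cv2.resize(p[1]['color'][110:220,220:350],None,fx=5,fy=5,interpolation=cv2.INTER_CUBIC)
cv2.imwrite('pics/d1.png',a)
s=get_state();print(s['eef_pos'],s['force'],s['t'])
E
```

```text
claw_head [-0.0986 -0.0051  0.1054] 0.58
claw_head [-0.1292 -0.0054  0.157 ] 0.42
hook_tip [-0.1122 -0.005   0.1676] 0.6
hook_tip [-0.1157 -0.0013  0.1612] 0.53
handle_end [-0.1586  0.0019  0.1323] 0.49
handle_end [-0.1639  0.0031  0.1314] 0.62
claw [-0.1118 -0.0001  0.107 ] 0.67
claw [-0.1111 -0.002   0.1099] 0.36
handle [-0.0963 -0.0067  0.1088] 0.56
handle [-0.0801 -0.0019 -0.0009] 0.66
latch_plate [-0.0999 -0.0009  0.1089] 0.69
claw_head [-0.1252  0.0008  0.1596] 0.6
claw_head [-0.1607  0.0003  0.1301] 0.71
hook_tip [-0.114  -0.0018  0.1667] 0.61
hook_tip [-0.0378 -0.2761 -0.0173] 0.43
handle_end [-0.159   0.0003  0.1322] 0.5
handle_end [-0.1633  0.0014  0.1304] 0.6
claw [-0.1142 -0.0018  0.1087] 0.44
claw [-0.1109 -0.0004  0.1098] 0.58
handle [-0.096  -0.0044  0.1034] 0.6
handle [-0.1003 -0.0016  0.1089] 0.68
keeper [-0.3721  0.4975 -0.0196] 0.48
latch_plate [-0.3731  0.4925 -0.0156] 0.52
latch_plate [-0.0816 -0.0002 -0.0013] 0.44
(array([ 0.7278, -0.096 , -0.0444,  0.0143, -0.0269]), np.float64(0.12376012779356077))
[0.5865 0.1614 0.297 ] [-0.5632 -0.3255  0.0063] 13.05
```

View pics/d1.png

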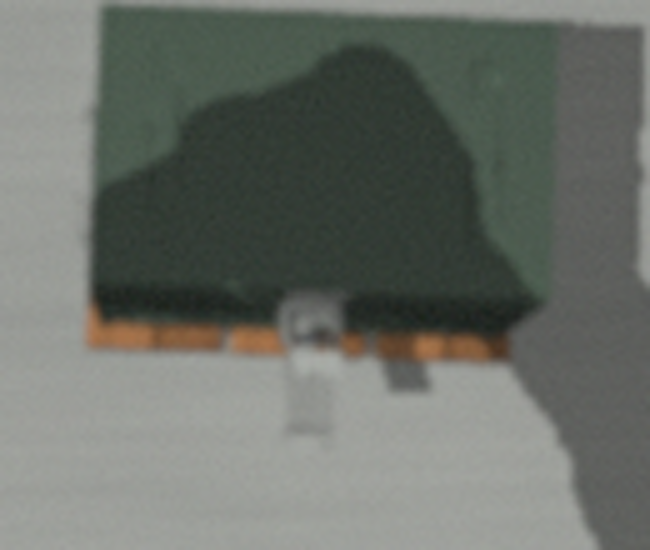

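```bash
python3 - <<'E'
from h import *
n,d,w=go(W(-.1247,0,.2215),Rt(.23)); print(n,d,w)
print(W(-.1247,0,.2215))
E
```

```text
5 [0.03   0.2495 0.0611] [-0.      0.23   -0.0002]
[ 0.604  -0.0894  0.2359]
```

Call:
servo_tool(
  deltas=[
    [0.006, 0.05, 0.012, 0, 0, 0, 0.6],
    [0.006, 0.05, 0.012, 0, 0, 0, 0.6],
    [0.006, 0.05, 0.012, 0, 0, 0, 0.6],
    [0.006, 0.05, 0.012, 0, 0, 0, 0.6],
    [0.006, 0.0495, 0.013, 0, 0.115, 0, 0.6],
    [0, 0, 0, 0, 0.115, 0, 0.6],
    [-0.0091, 0, 0.039, 0, 0, 0, 0.6],
    [-0.0091, 0, 0.039, 0, 0, 0, 0.6],
    [0, 0, 0, 0, 0, 0, 0.6],
  ],
  force=25,
)

```text
t: 14.18
eef_pos: [0.6021, -0.0891, 0.1535]
ee_rot: [0.003, 0.993, -0.025, 0.112]
force: [-0.6, -0.3, 0.9]
gripper_width: 0.603
finger_force: 0.0
```

```bash
python3 - <<'E'
from h import *
p=snap('scene'),snap('top')
a=cv2.resize(p[0]['color'][170:270,180:300],None,fx=5,fy=5,interpolation=cv2.INTER_CUBIC)
cv2.imwrite('pics/e0.png',a)
s=get_state();print(case(s['eef_pos']),s['force'],s['t'],s['gripper_width'])
E
```

```text
[-0.1241  0.0001  0.1424] [0.3147 0.0599 0.7334] 14.275 0.5993283278784518
```

View pics/e0.png

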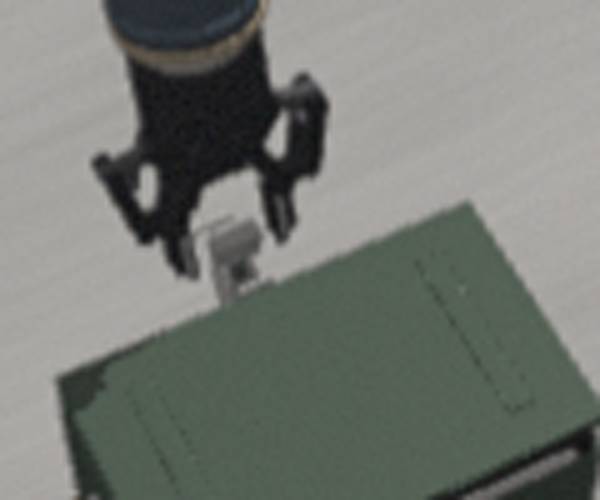

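The claw head, at crop pixel (232,240), sits midway between the pads at (185,262) and (280,232). I'll close the gripper on it.

Call:
servo_tool(
  deltas=[
    [0, 0, 0, 0, 0, 0, 0.3],
    [0, 0, 0, 0, 0, 0, 0.2],
    [0, 0, 0, 0, 0, 0, 0.2],
    [0, 0, 0, 0, 0, 0, 0.2],
    [0, 0, 0, 0, 0, 0, 0.2],
  ],
  force=25,
)

```text
t: 14.9
eef_pos: [0.6049, -0.0897, 0.1573]
ee_rot: [0.003, 0.993, -0.025, 0.116]
force: [-1.1, -0.7, 4.3]
gripper_width: 0.343
finger_force: 24.6
```

```bash
cat >> h.py <<'E'
def mech(th,L):
    f=th-.122; pin=np.array([19+14*np.sin(f),108.5-14*np.cos(f)])
    c,s=np.cos(L),np.sin(L)
    pt=lambda x,z: pin+[z*s-x*c, z*c+x*s]   # (u,z), own x points to case
    return pin,pt
def rel(pose0,pose1,tcp_u_z):
    "tool-frame deltas dx,dz (mm),dtilt when claw goes pose0->pose1, tcp at (u,z)mm in pose0; tool tilt given by tcp state"
    L0,L1=pose0[1],pose1[1]; p0,_=mech(*pose0); p1,f1=mech(*pose1)
    d=np.array(tcp_u_z)-p0; c,s=np.cos(L0),np.sin(L0)
    z=d[0]*s+d[1]*c; x=-d[0]*c+d[1]*s
    return f1(x,z)
E
python3 - <<'E'
from h import *
s=get_state(); c=case(s['eef_pos'])*1000; print(c,s['force'],s['ft_torque'])
Rm=R.from_quat(np.r_[s['ee_rot'][1:],s['ee_rot'][0]]).as_matrix(); tilt=np.arcsin(-(Rm[:,0]@[0,0,-1])); print('tilt',tilt)
cur=np.array([-80-c[0],c[2]]); pose=(1.92,.23)
wp=[(2.05,.23),(2.2,.23),(2.2,.1),(2.2,-.03),(2.2,-.15),(2.2,-.24)]
for w in wp:
    n=rel(pose,w,cur); d=n-cur; dx,up=-d[0],d[1]
    # tool axes: x=(cos t)caseward+(sin t)up ; z= sin t caseward - cos t up
    ct,st=np.cos(tilt),np.sin(tilt)
    print(w,'dx %.2f dz %.2f dtilt %.3f'%(dx*ct+up*st,dx*st-up*ct,w[1]-pose[1]),'tip',mech(*w)[1](8.8,54.9),'tcp',n)
    tilt+=w[1]-pose[1]; pose=w; cur=n
E
```

```text
[-123.7733   -0.2429  142.9216] [-1.0929 -0.7322  4.2549] [-0.1832  0.1238 -0.0128]
tilt 0.23261481931116237
(2.05, 0.23) dx 0.91 dz -1.57 dtilt 0.000 tip [ 36.064  168.8557] tcp [ 43.2494 144.6632]
(2.2, 0.23) dx 1.29 dz -1.65 dtilt 0.000 tip [ 35.1852 170.7608] tcp [ 42.3706 146.5683]
(2.2, 0.1) dx 4.31 dz -0.19 dtilt -0.130 tip [ 27.9623 170.8046] tcp [ 38.2232 147.7477]
(2.2, -0.03) dx 4.31 dz -0.19 dtilt -0.130 tip [ 20.7947 169.9116] tcp [ 33.958  148.3795]
(2.2, -0.15) dx 3.98 dz -0.20 dtilt -0.120 tip [ 14.3321 168.2688] tcp [ 29.9784 148.4673]
(2.2, -0.24) dx 2.98 dz -0.19 dtilt -0.090 tip [  9.6398 166.535 ] tcp [ 27.0025 148.2199]
```

Call:
servo_tool(
  deltas=[
    [0.0005, 0, -0.0008, 0, 0, 0, 0.2],
    [0.0005, 0, -0.0008, 0, 0, 0, 0.2],
    [0.0006, 0, -0.0008, 0, 0, 0, 0.2],
    [0.0006, 0, -0.0008, 0, 0, 0, 0.2],
    [0, 0, 0, 0, 0, 0, 0.2],
  ],
)

```text
t: 15.52
eef_pos: [0.6051, -0.0896, 0.1591]
ee_rot: [0.003, 0.993, -0.025, 0.114]
force: [3.9, -1.8, -10.4]
gripper_width: 0.344
finger_force: 25.6
```

Call:
servo_tool(
  deltas=[
    [0.0022, 0, -0.0001, 0, -0.065, 0, 0.2],
    [0.0022, 0, -0.0001, 0, -0.065, 0, 0.2],
    [0, 0, 0, 0, 0, 0, 0.2],
  ],
)

```text
t: 15.9
eef_pos: [0.61, -0.0898, 0.1608]
ee_rot: [0.001, 0.998, -0.025, 0.05]
force: [-2.3, -0.8, 1.1]
gripper_width: 0.338
finger_force: 26.6
```

Call:
servo_tool(
  deltas=[
    [0.0022, 0, -0.0001, 0, -0.065, 0, 0.2],
    [0.0022, 0, -0.0001, 0, -0.065, 0, 0.2],
    [0, 0, 0, 0, 0, 0, 0.2],
  ],
)

```text
t: 16.27
eef_pos: [0.6143, -0.09, 0.1613]
ee_rot: [-0.0, 1.0, -0.025, -0.014]
force: [-2.0, -1.8, 3.4]
gripper_width: 0.341
finger_force: 26.7
```

Call:
servo_tool(
  deltas=[
    [0.002, 0, -0.0001, 0, -0.06, 0, 0.2],
    [0.002, 0, -0.0001, 0, -0.06, 0, 0.2],
    [0.0015, 0, -0.0001, 0, -0.045, 0, 0.2],
    [0.0015, 0, -0.0001, 0, -0.045, 0, 0.2],
    [0, 0, 0, 0, 0, 0, 0.2],
  ],
)

```text
t: 16.9
eef_pos: [0.6213, -0.0904, 0.1606]
ee_rot: [-0.003, 0.993, -0.025, -0.118]
force: [0.3, -1.8, 1.3]
gripper_width: 0.34
finger_force: 26.5
```

```bash
python3 - <<'E'
from h import *
for k in range(2):
  p=snap('scene'),snap('top')
  for q in ['claw_head','hook_tip','handle_end','keeper']:
    for a in p:
        for r in place_of(a,q)[:1]: print(q,np.round(case(r['position']),4),round(r['confidence'],2))
a=cv2.resize(p[0]['color'][180:270,180:300],None,fx=6,fy=6,interpolation=cv2.INTER_CUBIC)
cv2.imwrite('pics/f0.png',a)
s=get_state();print(case(s['eef_pos']),s['force'],s['ft_torque'],s['t'],s['gripper_width'])
E
```

```text
claw_head [-0.0993  0.0007  0.1606] 0.59
hook_tip [-0.0903 -0.0032  0.1641] 0.56
keeper [-0.3763 -0.3668 -0.0123] 0.59
claw_head [-0.376  -0.3631 -0.0106] 0.55
hook_tip [-0.0901 -0.0028  0.1655] 0.39
[-0.1076 -0.0001  0.1463] [ 0.1227 -3.1019 -0.5619] [-0.8524 -0.3268  0.1886] 17.9 0.34151456270076525
```

View pics/f0.png

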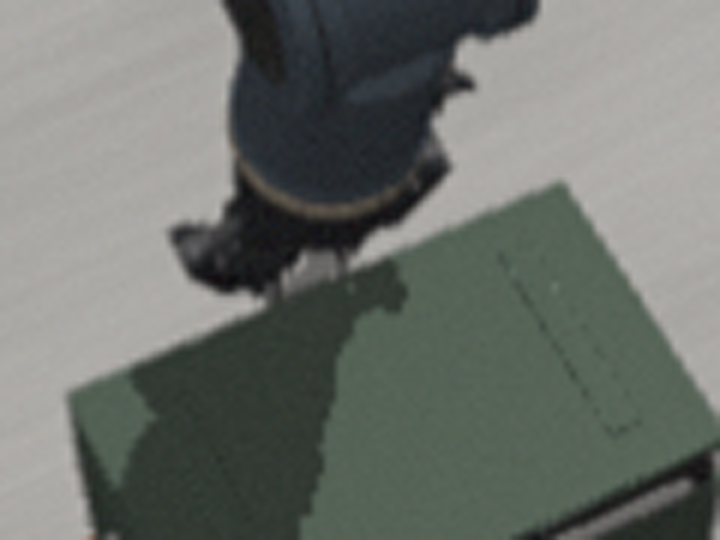

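```bash
python3 - <<'E'
from h import *
from scipy.optimize import brentq
s=get_state(); c=case(s['eef_pos'])*1000
Rm=R.from_quat(np.r_[s['ee_rot'][1:],s['ee_rot'][0]]).as_matrix(); tilt=np.arcsin((Rm[:,0]@[0,0,1])); print('tilt',tilt)
cur=np.array([-80-c[0],c[2]]); pose=(2.2,-.24)
for th in [2.05,1.9,1.75,1.6,1.5,1.4,1.3,1.2,1.1,1.0]:
    w=(th,brentq(lambda L:mech(th,L)[1](8.8,54.9)[0]-8.5,-.6,.4))
    n=rel(pose,w,cur); d=n-cur; dx,up=-d[0],d[1]
    ct,st=np.cos(tilt),np.sin(tilt)
    print('%.2f %.3f'%w,'dx %.2f dz %.2f dtilt %.3f'%(dx*ct+up*st,dx*st-up*ct,w[1]-pose[1]),'tip',mech(*w)[1](8.8,54.9),'tcp',n)
    tilt+=w[1]-pose[1]; pose=w; cur=n
E
```

```text
tilt -0.24003381963743345
2.05 -0.280 dx 0.83 dz 1.93 dtilt -0.040 tip [  8.5    163.7313] tcp [ 27.2694 144.2746]
1.90 -0.291 dx 0.36 dz 2.06 dtilt -0.012 tip [  8.5    161.4379] tcp [ 27.4946 142.2011]
1.75 -0.297 dx 0.50 dz 2.05 dtilt -0.006 tip [  8.5    159.2236] tcp [ 27.6007 140.0921]
1.60 -0.296 dx 0.63 dz 2.00 dtilt 0.001 tip [  8.5    157.1442] tcp [ 27.5864 137.9984]
1.50 -0.292 dx 0.47 dz 1.28 dtilt 0.004 tip [  8.5   155.856] tcp [ 27.51   136.6343]
1.40 -0.285 dx 0.51 dz 1.23 dtilt 0.007 tip [  8.5    154.6592] tcp [ 27.3805 135.3103]
1.30 -0.276 dx 0.53 dz 1.17 dtilt 0.009 tip [  8.5    153.5625] tcp [ 27.1988 134.0379]
1.20 -0.264 dx 0.55 dz 1.10 dtilt 0.012 tip [  8.5    152.5724] tcp [ 26.9659 132.8275]
1.10 -0.250 dx 0.57 dz 1.03 dtilt 0.014 tip [  8.5    151.6935] tcp [ 26.6834 131.6882]
1.00 -0.234 dx 0.58 dz 0.95 dtilt 0.016 tip [  8.5    150.9289] tcp [ 26.3532 130.6282]
```

Call:
servo_tool(
  deltas=[
    [0.0008, 0, 0.0019, 0, -0.04, 0, 0.2],
    [0.0004, 0, 0.0021, 0, -0.012, 0, 0.2],
    [0.0005, 0, 0.002, 0, -0.006, 0, 0.2],
    [0, 0, 0, 0, 0, 0, 0.2],
  ],
)

```text
t: 18.4
eef_pos: [0.6222, -0.0904, 0.1551]
ee_rot: [-0.004, 0.989, -0.025, -0.147]
force: [3.7, -4.2, 2.8]
gripper_width: 0.348
finger_force: 26.9
```

Call:
servo_tool(
  deltas=[
    [0.0003, 0, 0.001, 0, 0, 0, 0.2],
    [0.0003, 0, 0.001, 0, 0, 0, 0.2],
    [0.0005, 0, 0.0013, 0, 0.004, 0, 0.2],
    [0, 0, 0, 0, 0, 0, 0.2],
  ],
)

```text
t: 18.9
eef_pos: [0.6218, -0.0904, 0.1525]
ee_rot: [-0.004, 0.989, -0.025, -0.145]
force: [1.1, -3.6, 10.8]
gripper_width: 0.341
finger_force: 27.4
```

Call:
servo_tool(
  deltas=[
    [0.0003, 0, 0.0006, 0, 0.004, 0, 0.2],
    [0.0002, 0, 0.0006, 0, 0.003, 0, 0.2],
    [0, 0, 0, 0, 0, 0, 0.2],
  ],
)

```text
t: 19.27
eef_pos: [0.6217, -0.0903, 0.1515]
ee_rot: [-0.004, 0.99, -0.025, -0.142]
force: [-1.9, -3.0, 12.4]
gripper_width: 0.338
finger_force: 27.6
```

Call:
servo_tool(
  deltas=[
    [0.0003, 0, 0.0006, 0, 0.005, 0, 0.2],
    [0.0002, 0, 0.0006, 0, 0.004, 0, 0.2],
    [0, 0, 0, 0, 0, 0, 0.2],
  ],
)

```text
t: 19.65
eef_pos: [0.6216, -0.0903, 0.1504]
ee_rot: [-0.003, 0.99, -0.025, -0.138]
force: [-1.9, -3.6, 14.4]
gripper_width: 0.34
finger_force: 27.8
```

```bash
python3 - <<'E'
from h import *
for k in range(2):
  p=snap('scene'),snap('top')
  for q in ['claw_head','hook_tip','keeper']:
    for a in p:
        for r in place_of(a,q)[:1]: print(q,np.round(case(r['position']),4),round(r['confidence'],2))
s=get_state();print(case(s['eef_pos']),s['force'],s['ft_torque'],s['t'],s['gripper_width'])
E
```

```text
claw_head [-0.0683  0.4989 -0.0119] 0.61
hook_tip [-0.0406 -0.275  -0.0168] 0.31
[-0.107 -0.     0.136] [-1.7684 -2.9658 15.2739] [-0.7031  0.6343  0.2317] 20.45 0.3424214146690689
```

Call:
servo_tool(
  deltas=[
    [0.0003, 0, 0.0006, 0, 0.006, 0, 0.2],
    [0.0003, 0, 0.0005, 0, 0.006, 0, 0.2],
    [0, 0, 0, 0, 0, 0, 0.2],
  ],
)

```text
t: 20.82
eef_pos: [0.6217, -0.0903, 0.1496]
ee_rot: [-0.003, 0.991, -0.025, -0.132]
force: [-3.0, -3.0, 18.2]
gripper_width: 0.346
finger_force: 28.1
```

Call:
servo_tool(
  deltas=[
    [0.0003, 0, 0.0005, 0, 0.006, 0, 0.2],
    [0.0003, 0, 0.0005, 0, 0.006, 0, 0.2],
    [0, 0, 0, 0, 0, 0, 0.2],
  ],
)

```text
t: 21.2
eef_pos: [0.6219, -0.0904, 0.1491]
ee_rot: [-0.003, 0.992, -0.025, -0.126]
force: [-5.8, -2.9, 23.6]
gripper_width: 0.343
finger_force: 28.5
```

Call:
servo_tool(
  deltas=[
    [0, 0, 0, 0, 0, 0, 0.2],
    [0, 0, 0, 0, 0, 0, 0.6],
    [0, 0, 0, 0, 0, 0, 0.6],
    [0, 0, 0, 0, 0, 0, 0.6],
    [-0.02, 0, -0.03, 0, 0, 0, 0.6],
    [-0.025, 0, -0.05, 0, 0.08, 0, 0.6],
    [-0.02, -0.03, -0.05, 0, 0.08, 0, 0.6],
    [0, -0.055, 0, 0, 0.08, 0, 0],
    [0, -0.055, 0, 0, 0, 0, 0],
    [0, -0.055, 0, 0, 0, 0, 0],
    [0, -0.03, 0, 0, 0, 0, 0],
  ],
)

```text
t: 22.58
eef_pos: [0.5981, 0.1403, 0.2874]
ee_rot: [-0.001, 1.0, -0.023, -0.007]
force: [0.4, -0.6, -0.0]
gripper_width: -0.002
finger_force: 0.0
```

```bash
python3 - <<'E'
from h import *
for k in range(2):
  p=snap('scene'),snap('top')
  for q in ['claw_head','hook_tip','keeper','handle_end']:
    for a in p:
        for r in place_of(a,q)[:1]: print(q,np.round(case(r['position']),4),round(r['confidence'],2))
s=get_state();print(s['eef_pos'],case(s['eef_pos']),s['force'],s['t'],s['gripper_width'])
a=cv2.resize(p[0]['color'][190:250,200:280],None,fx=7,fy=7,interpolation=cv2.INTER_CUBIC)
b=cv2.resize(p[1]['color'][150:210,255:310],None,fx=7,fy=7,interpolation=cv2.INTER_CUBIC)
cv2.imwrite('pics/g.png',cv2.resize(np.hstack([a,b]),None,fx=.84,fy=.84))
E
```

```text
claw_head [-0.1049  0.0027  0.1492] 0.52
claw_head [-0.1085 -0.004   0.101 ] 0.68
hook_tip [-0.0868 -0.0007  0.1493] 0.44
hook_tip [-0.089  -0.0021  0.1479] 0.67
keeper [-0.094  -0.0032  0.1538] 0.6
handle_end [-0.1575  0.0017  0.085 ] 0.62
handle_end [-0.1083 -0.0026  0.1006] 0.7
claw_head [-0.1021  0.0029  0.15  ] 0.42
claw_head [-0.0985 -0.0021  0.1475] 0.44
hook_tip [-0.0825 -0.0025  0.1474] 0.39
keeper [-0.0926 -0.0022  0.1545] 0.52
handle_end [-0.0407 -0.2789 -0.0124] 0.67
handle_end [-0.1631  0.0013  0.0853] 0.63
[0.5989 0.1362 0.2875] [-0.1411  0.2251  0.2731] [-0.2571 -0.0419  0.5791] 23.575 -0.0008518643886442933
```

View pics/g.png

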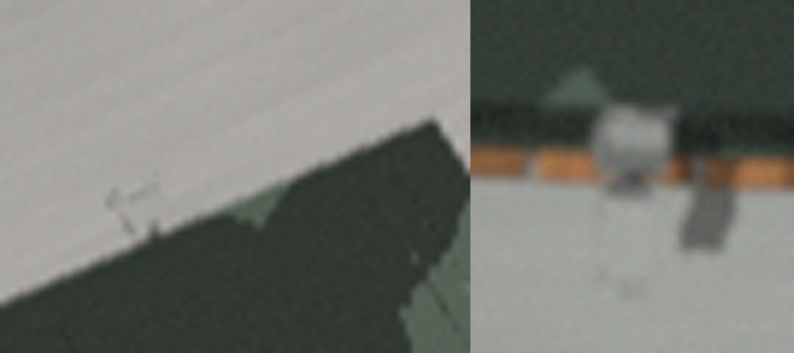

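Hooked: the tip is 6 mm behind and 5 mm below the lip top, and the lever is at about 1.2. Next is pushing the handle, with the tool tilted forward.

```bash
python3 - <<'E'
from h import *
t=W(-.080-.085,-.001,.165); print(t, go(t,Rt(0.0)))
E
```

```text
[ 0.5637 -0.0884  0.1794] (5, array([-0.0224,  0.2261,  0.1085]), array([-0.0001,  0.014 , -0.0001]))
```

Call:
servo_tool(
  deltas=[
    [-0.0045, 0.0452, 0.0217, 0, 0, 0, 0],
    [-0.0045, 0.0452, 0.0217, 0, 0, 0, 0],
    [-0.0045, 0.0452, 0.0217, 0, 0, 0, 0],
    [-0.0045, 0.0452, 0.0217, 0, 0, 0, 0],
    [-0.0045, 0.0452, 0.0217, 0, 0, 0, 0],
    [0, 0, 0, 0, 0.178, 0, 0],
    [0, 0, 0, 0, 0.178, 0, 0],
    [0, 0, 0, 0, 0.178, 0, 0],
    [0, 0, 0, 0, 0.178, 0, 0],
    [0, 0, 0, 0, 0, 0, 0],
  ],
)

```text
t: 24.82
eef_pos: [0.5581, -0.1199, 0.1756]
ee_rot: [0.044, 0.978, -0.037, 0.201]
force: [0.6, -0.6, 0.6]
gripper_width: 0.004
finger_force: 0.0
```

```bash
cat >> h.py <<'E'
def pose():
    s=get_state(); c=case(s['eef_pos'])*1000
    Rm=R.from_quat(np.r_[s['ee_rot'][1:],s['ee_rot'][0]]).as_matrix()
    return np.array([-80-c[0],c[2]]),c[1],np.arcsin(Rm[2,0]),s
def dl(a,b,t):
    d=b-a; return -d[0]*np.cos(t)+d[1]*np.sin(t), -d[0]*np.sin(t)-d[1]*np.cos(t)
def hp(th,r,off): return np.array([19+r*np.sin(th)+off*np.cos(th),108.5-r*np.cos(th)+off*np.sin(th)])
E
python3 - <<'E'
from h import *
c,y,t,s=pose(); print(c,y,t,s['q'],s['force'])
a=c
for th,off in [(1.2,25),(1.2,12),(1.2,7),(1.1,7),(1.0,7),(.9,7),(.8,7),(.7,7),(.6,7),(.5,7),(.4,7),(.3,7),(.2,7),(.1,7),(0,7)]:
    b=hp(th,52,off); print(th,off,b,'dx %.1f dz %.1f'%dl(a,b,t)); a=b
E
```

```text
[ 88.9949 161.2237] -32.803559696717855 0.4067577823337085 [ 0.2605  0.3368 -0.2282  2.1707  0.5881  0.2779 -2.1252] [ 0.5838 -0.6076  0.599 ]
1.2 25 [ 76.525  112.9584] dx -7.6 dz 49.3
1.2 12 [ 71.8143 100.8419] dx -0.5 dz 13.0
1.2 7 [70.0025 96.1817] dx -0.2 dz 5.0
1.1 7 [68.518  91.1515] dx -0.6 dz 5.2
1.0 7 [66.5386 86.2946] dx -0.1 dz 5.2
0.9 7 [64.0843 81.6596] dx 0.4 dz 5.2
0.8 7 [61.1795 77.2927] dx 0.9 dz 5.2
0.7 7 [57.8532 73.2377] dx 1.5 dz 5.0
0.6 7 [54.1388 69.535 ] dx 1.9 dz 4.9
0.5 7 [50.0732 66.2217] dx 2.4 dz 4.7
0.4 7 [45.6972 63.3308] dx 2.9 dz 4.4
0.3 7 [41.0544 60.8911] dx 3.3 dz 4.1
0.2 7 [36.1913 58.9272] dx 3.7 dz 3.7
0.1 7 [31.1564 57.4586] dx 4.0 dz 3.3
0 7 [26.  56.5] dx 4.4 dz 2.9
```

```bash
python3 - <<'E'
from h import *
c,y,t,s=pose()
Rm=R.from_quat(np.r_[s['ee_rot'][1:],s['ee_rot'][0]]).as_matrix()
print(R.from_euler('z',YAW).as_matrix().T@Rm, s['q'])
for tt in (.35,.4): print(go(W(-.165,-.001,.14),Rt(tt)))
E
```

```text
[[ 0.9184 -0.0408  0.3936]
 [-0.0092 -0.9966 -0.0819]
 [ 0.3956  0.0716 -0.9156]] [ 0.2605  0.3368 -0.2282  2.1707  0.5881  0.2779 -2.1252]
(1, array([-0.005 , -0.0334,  0.0184]), array([ 0.0817, -0.0564, -0.0115]))
(1, array([-0.005 , -0.0334,  0.0184]), array([ 0.082 , -0.0064, -0.0095]))
```

Call:
servo_tool(
  deltas=[
    [-0.0017, -0.011, 0.006, 0, 0, 0, 0],
    [-0.0017, -0.011, 0.006, 0, 0, 0, 0],
    [-0.0016, -0.0114, 0.006, 0, 0, 0, 0],
    [0, 0, 0, 0, 0, 0, 0],
  ],
)

```text
t: 25.32
eef_pos: [0.5647, -0.0863, 0.1545]
ee_rot: [0.044, 0.978, -0.036, 0.2]
force: [0.0, 0.5, -0.7]
gripper_width: -0.002
finger_force: 0.0
```

```bash
cat > st.py <<'E'
from h import *
c,y,t,s=pose()
Rm=R.from_quat(np.r_[s['ee_rot'][1:],s['ee_rot'][0]]).as_matrix()
print('u,z',c,'y',y,'tilt',t,'toolz',(R.from_euler('z',YAW).as_matrix().T@Rm)[:,2],'q',s['q'],'F',s['force'],s['t'])
E
python3 st.py
```

```text
u,z [ 84.0931 140.1408] y 1.1105376767210993 tilt 0.40617932896249626 toolz [ 0.3933 -0.0803 -0.9159] q [ 0.085   0.3704 -0.1028  2.1964  0.6766  0.2223 -2.2845] F [ 0.0037  0.4779 -0.7237] 25.325
```

Call:
servo_tool(
  deltas=[
    [0, 0, 0, 0, 0, -0.175, 0],
    [0, 0, 0, 0, 0, -0.175, 0],
    [0, 0, 0, 0, 0, -0.175, 0],
    [0, 0, 0, 0, 0, -0.175, 0],
    [0, 0, 0, 0, 0, -0.175, 0],
    [0, 0, 0, 0, 0, -0.175, 0],
    [0, 0, 0, 0, 0, -0.175, 0],
    [0, 0, 0, 0, 0, -0.175, 0],
    [0, 0, 0, 0, 0, -0.175, 0],
    [0, 0, 0, 0, 0, 0, 0],
  ],
)

```text
t: 26.58
eef_pos: [0.5642, -0.0884, 0.155]
ee_rot: [0.173, 0.717, 0.666, 0.11]
force: [-0.2, -0.1, -0.5]
gripper_width: -0.003
finger_force: 0.0
```

```bash
cat >> h.py <<'E'
def Rs(t,lean): # toolz dir with forward t and side lean (to -y), rolled -90
    b=R.from_euler('z',YAW)*R.from_euler('x',np.pi)
    return (b*R.from_rotvec([-lean,t,0])*R.from_euler('z',-np.pi/2)).as_matrix()
E
python3 st.py; python3 - <<'E'
from h import *
M=Rs(.5,-.25); print((R.from_euler('z',YAW).as_matrix().T@M)[:,2]); print(go(get_state()['eef_pos'],M))
print(go(get_state()['eef_pos'],Rs(.5,.25)))
E
```

```text
u,z [ 84.4644 140.6343] y -1.0688900417307763 tilt -0.07237527822701427 toolz [ 0.3935 -0.0819 -0.9157] q [ 0.3997  0.4001 -0.5229  2.1863  1.037   0.3695 -1.0633] F [-0.1919 -0.1059 -0.5176] 26.575
[ 0.4744  0.2372 -0.8478]
(2, array([0., 0., 0.]), array([-0.0931,  0.3247,  0.0465]))
(2, array([0., 0., 0.]), array([-0.0987, -0.1601, -0.0532]))
```

Call:
servo_tool(
  deltas=[
    [0, 0, 0, -0.049, -0.08, -0.027, 0],
    [0, 0, 0, -0.049, -0.08, -0.027, 0],
    [0, 0, 0, 0, 0, 0, 0],
  ],
)

```text
t: 26.95
eef_pos: [0.5635, -0.0861, 0.1539]
ee_rot: [0.257, 0.697, 0.665, 0.082]
force: [0.3, 0.5, 0.2]
gripper_width: 0.002
finger_force: 0.0
```

```bash
cat >> h.py <<'E'
def plan(targets,Rm=None,y=0.):
    "tool-axis deltas (mm) through a list of (u,z) mm, orientation as it stands"
    s=get_state(); Rm=R.from_quat(np.r_[s['ee_rot'][1:],s['ee_rot'][0]]).as_matrix(); a=s['eef_pos']
    for u,z in targets:
        b=W(-.08-u/1000,y/1000,z/1000); print('(%.1f %.1f)'%(u,z),np.round(Rm.T@(b-a)*1000,2)); a=b
E
python3 st.py; python3 - <<'E'
from h import *
plan([hp(1.2,52,25),hp(1.2,52,12),hp(1.2,52,7)]+[hp(th,52,7) for th in np.arange(1.1,-.01,-.1)])
print(go(get_state()['eef_pos'],Rs(.5,.25))[2])
E
```

```text
u,z [ 85.2552 139.5251] y 1.2405817740244949 tilt -0.23055681714709061 toolz [ 0.4676 -0.2273 -0.8542] q [ 0.0952  0.39   -0.2991  2.2831  1.5196  0.4369 -1.6158] F [0.2962 0.5452 0.1995] 26.95
(76.5 113.0) [ 5.35 -4.78 27.06]
(71.8 100.8) [ 3.03 -1.5  12.55]
(70.0 96.2) [ 1.16 -0.58  4.83]
(68.5 91.2) [ 1.23 -1.04  4.99]
(66.5 86.3) [ 1.22 -0.52  5.07]
(64.1 81.7) [1.19 0.   5.11]
(61.2 77.3) [1.16 0.52 5.09]
(57.9 73.2) [1.11 1.04 5.02]
(54.1 69.5) [1.05 1.55 4.9 ]
(50.1 66.2) [0.98 2.04 4.73]
(45.7 63.3) [0.9  2.51 4.52]
(41.1 60.9) [0.81 2.96 4.26]
(36.2 58.9) [0.72 3.37 3.95]
(31.2 57.5) [0.61 3.76 3.61]
(26.0 56.5) [0.5  4.1  3.23]
[-0.0083 -0.0107  0.001 ]
```

Wrist configuration is good now (q6 = 0.44). I'll approach the handle.

Call:
servo_tool(
  deltas=[
    [0.0027, -0.0024, 0.0135, 0, 0, 0, 0],
    [0.0027, -0.0024, 0.0135, 0, 0, 0, 0],
    [0.001, -0.0005, 0.004, 0, 0, 0, 0],
    [0.001, -0.0005, 0.004, 0, 0, 0, 0],
    [0.001, -0.0005, 0.004, 0, 0, 0, 0],
    [0, 0, 0, 0, 0, 0, 0],
  ],
)

```text
t: 27.7
eef_pos: [0.5769, -0.0902, 0.116]
ee_rot: [0.258, 0.697, 0.664, 0.081]
force: [-0.3, -0.1, 0.2]
gripper_width: 0.006
finger_force: 0.0
```

```bash
python3 st.py
```

```text
u,z [ 71.6821 101.5851] y -2.1599810919444034 tilt -0.23130798661326046 toolz [ 0.4679 -0.229  -0.8536] q [ 0.1149  0.483  -0.3211  2.2903  1.7329  0.4709 -1.827 ] F [-0.3092 -0.1138  0.2429] 27.7
```

Call:
servo_tool(
  deltas=[
    [0.0012, -0.0003, 0.0024, 0, 0, 0, 0],
    [0.0012, -0.0003, 0.0024, 0, 0, 0, 0],
    [0.0012, -0.0005, 0.0025, 0, 0, 0, 0],
    [0.0006, -0.0005, 0.0025, 0, 0, 0, 0],
  ],
)

```text
t: 28.2
eef_pos: [0.5806, -0.0883, 0.1059]
ee_rot: [0.258, 0.697, 0.664, 0.081]
force: [-0.3, 0.1, 4.4]
gripper_width: -0.002
finger_force: 2.0
```

Call:
servo_tool(
  deltas=[
    [0.0006, -0.0003, 0.0025, 0, 0, 0, 0],
    [0.0006, -0.0003, 0.0025, 0, 0, 0, 0],
  ],
)

```text
t: 28.45
eef_pos: [0.5825, -0.0884, 0.1013]
ee_rot: [0.258, 0.697, 0.664, 0.082]
force: [-3.0, 0.5, 5.8]
gripper_width: -0.003
finger_force: 3.2
```

Call:
servo_tool(
  deltas=[
    [0.0006, 0, 0.0025, 0, 0, 0, 0],
    [0.0006, 0, 0.0025, 0, 0, 0, 0],
  ],
)

```text
t: 28.7
eef_pos: [0.5849, -0.0885, 0.0968]
ee_rot: [0.258, 0.697, 0.664, 0.082]
force: [-3.1, 2.1, 7.1]
gripper_width: -0.002
finger_force: 3.4
```

Call:
servo_tool(
  deltas=[
    [0.0006, 0.0003, 0.0025, 0, 0, 0, 0],
    [0.0006, 0.0003, 0.0025, 0, 0, 0, 0],
    [0.0006, 0.0005, 0.0025, 0, 0, 0, 0],
    [0.0005, 0.0005, 0.0025, 0, 0, 0, 0],
  ],
)

```text
t: 29.2
eef_pos: [0.5912, -0.0889, 0.0886]
ee_rot: [0.258, 0.697, 0.664, 0.082]
force: [-3.2, 1.5, 7.1]
gripper_width: -0.001
finger_force: 3.1
```

Call:
servo_tool(
  deltas=[
    [0.0005, 0.0008, 0.0025, 0, 0, 0, 0],
    [0.0005, 0.0008, 0.0025, 0, 0, 0, 0],
  ],
)

```text
t: 29.45
eef_pos: [0.5949, -0.0891, 0.0848]
ee_rot: [0.258, 0.697, 0.664, 0.082]
force: [-2.3, 1.3, 5.0]
gripper_width: -0.001
finger_force: 2.6
```

```bash
python3 st.py
```

```text
u,z [53.72   70.3759] y -0.21055684173992667 tilt -0.23141463628121564 toolz [ 0.4688 -0.2288 -0.8531] q [ 0.13    0.5662 -0.3485  2.2722  1.8439  0.5164 -1.933 ] F [-2.3305  1.2637  5.0314] 29.45
```

```bash
python3 - <<'E'
from h import *
p=snap('scene'),snap('top')
for q in ['claw_head','hook_tip','keeper','handle_end','handle']:
    for i,a in enumerate(p):
        for r in place_of(a,q)[:1]: print(q,i,np.round(case(r['position']),4),round(r['confidence'],2))
a=cv2.resize(p[0]['color'][180:260,190:290],None,fx=5,fy=5,interpolation=cv2.INTER_CUBIC)
b=cv2.resize(p[1]['color'][140:220,255:310],None,fx=5,fy=5,interpolation=cv2.INTER_CUBIC)
cv2.imwrite('pics/i.png',np.hstack([a,b]))
E
```

```text
claw_head 0 [-0.1003  0.0007  0.1427] 0.58
claw_head 1 [-0.1006 -0.0003  0.1463] 0.5
hook_tip 0 [-0.0863 -0.0055  0.1484] 0.4
hook_tip 1 [-0.0864 -0.0018  0.1472] 0.5
keeper 1 [-0.0937 -0.0034  0.1548] 0.49
handle_end 0 [-0.067   0.5019 -0.013 ] 0.7
handle_end 1 [-0.1403  0.0026  0.0564] 0.55
handle 1 [-0.0994 -0.0011  0.1096] 0.41
```

View pics/i.png

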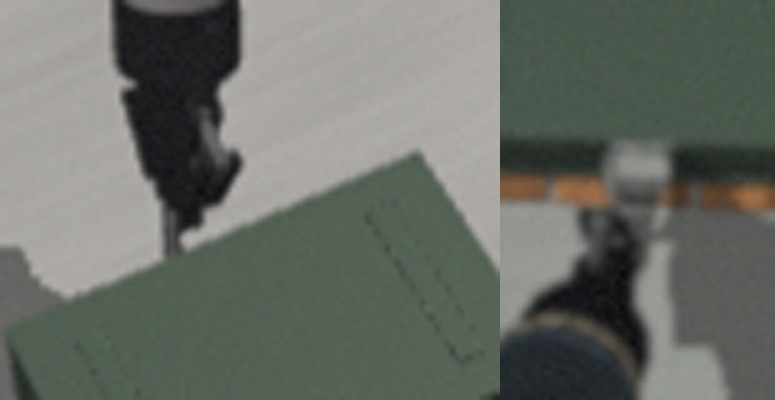

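Hook still on the keeper; lever at about 0.67. I'll keep pushing.

Call:
servo_tool(
  deltas=[
    [0.0005, 0.001, 0.0024, 0, 0, 0, 0],
    [0.0005, 0.001, 0.0024, 0, 0, 0, 0],
    [0.0005, 0.0013, 0.0023, 0, 0, 0, 0],
  ],
)

```text
t: 30.42
eef_pos: [0.6012, -0.0896, 0.0796]
ee_rot: [0.258, 0.697, 0.664, 0.081]
force: [-1.7, 0.2, 3.3]
gripper_width: -0.003
finger_force: 1.7
```

Call:
servo_tool(
  deltas=[
    [0.0004, 0.0013, 0.0022, 0, 0, 0, 0],
    [0.0004, 0.0014, 0.0022, 0, 0, 0, 0],
    [0.0004, 0.0015, 0.0021, 0, 0, 0, 0],
  ],
)

```text
t: 30.8
eef_pos: [0.608, -0.09, 0.0756]
ee_rot: [0.258, 0.697, 0.664, 0.081]
force: [-2.0, -0.7, 0.7]
gripper_width: 0.001
finger_force: 0.8
```

```bash
python3 st.py
```

```text
u,z [40.6112 61.2357] y -0.3879951668433112 tilt -0.2313472728441386 toolz [ 0.4681 -0.2289 -0.8535] q [ 0.1303  0.5944 -0.3443  2.2455  1.8508  0.5186 -1.9297] F [-2.0319 -0.661   0.6634] 30.8
```

Call:
servo_tool(
  deltas=[
    [0, 0.001, 0.0007, 0, 0, 0, 0],
    [0, 0.001, 0.0006, 0, 0, 0, 0],
    [0, 0.001, 0.0006, 0, 0, 0, 0],
  ],
)

```text
t: 31.18
eef_pos: [0.6114, -0.0904, 0.0755]
ee_rot: [0.258, 0.697, 0.664, 0.081]
force: [-1.2, 0.1, 0.1]
gripper_width: -0.001
finger_force: 0.3
```

Call:
servo_tool(
  deltas=[
    [0, 0.001, 0.0006, 0, 0, 0, 0],
    [0, 0.001, 0.0006, 0, 0, 0, 0],
  ],
)

```text
t: 31.42
eef_pos: [0.6141, -0.0906, 0.0758]
ee_rot: [0.258, 0.697, 0.664, 0.082]
force: [-0.6, -0.9, 0.3]
gripper_width: -0.0
finger_force: 0.0
```

Call:
servo_tool(
  deltas=[
    [0, 0.001, 0.0006, 0, 0, 0, 0],
    [0, 0.001, 0.0006, 0, 0, 0, 0],
  ],
)

```text
t: 31.68
eef_pos: [0.6151, -0.0909, 0.0752]
ee_rot: [0.258, 0.697, 0.664, 0.081]
force: [-9.2, 0.6, 6.1]
gripper_width: -0.002
finger_force: 4.5
```

Firm contact: the handle has snapped home. I'll back off and look.

Call:
servo_tool(
  deltas=[
    [0, -0.01, -0.01, 0, 0, 0, 0],
    [0, -0.02, -0.04, 0, 0, 0, 0],
    [0, -0.02, -0.05, 0, 0, 0, 0],
    [0.03, -0.01, -0.05, 0, 0, 0, 0],
    [0.055, 0, -0.02, 0, 0, 0, 0],
    [0.06, 0, 0, 0, 0, 0, 0],
    [0.06, 0, 0, 0, 0, 0, 0],
    [0, 0, 0, 0, 0, 0, 0],
  ],
)

```text
t: 32.67
eef_pos: [0.5067, 0.1551, 0.1447]
ee_rot: [0.257, 0.695, 0.666, 0.083]
force: [0.4, -0.3, -0.0]
gripper_width: 0.005
finger_force: 0.0
```

```bash
python3 - <<'E'
from h import *
for k in range(2):
  p=snap('scene'),snap('top')
  for q in ['claw','claw_head','hook_tip','keeper','handle_end','handle']:
    for i,a in enumerate(p):
        for r in place_of(a,q)[:1]: print(q,i,np.round(case(r['position']),4),round(r['confidence'],2))
for q in 'pot seed_dispenser trowel dibber'.split():
    for r in place_of(p[1],q)[:1]: print(q,np.round(r['position'],3))
a=cv2.resize(p[1]['color'][130:230,215:345],None,fx=6,fy=6,interpolation=cv2.INTER_CUBIC)
cv2.imwrite('pics/j.png',a)
s=get_state();print(s['eef_pos'],s['t'])
E
```

```text
claw 0 [-0.0978  0.003   0.0918] 0.61
claw 1 [-0.3697 -0.3656 -0.0179] 0.19
claw_head 0 [-0.0411 -0.275  -0.0112] 0.73
claw_head 1 [-0.0982 -0.0004  0.1418] 0.62
hook_tip 0 [-0.0893 -0.0048  0.1522] 0.39
hook_tip 1 [-0.088  -0.0031  0.1492] 0.48
keeper 1 [-0.0947 -0.0013  0.1525] 0.51
handle_end 1 [-0.1083  0.0026  0.043 ] 0.58
handle 1 [-0.0932 -0.0002  0.1545] 0.62
claw 0 [-0.0957 -0.0024  0.0938] 0.53
claw 1 [-0.0971 -0.0031  0.0949] 0.39
claw_head 0 [-0.0971  0.0011  0.149 ] 0.62
claw_head 1 [-0.1008 -0.003   0.1455] 0.48
hook_tip 0 [-0.0841 -0.0012  0.1512] 0.43
hook_tip 1 [-0.0841 -0.0011  0.1485] 0.61
keeper 1 [-0.0917 -0.0015  0.1534] 0.4
handle_end 0 [-0.0802  0.0012  0.1423] 0.73
handle_end 1 [-0.1096  0.0015  0.0439] 0.56
handle 1 [-0.099  -0.003   0.1089] 0.45
pot [ 0.343 -0.441 -0.002]
seed_dispenser [ 0.678 -0.37  -0.001]
trowel [ 0.381  0.419 -0.004]
dibber [ 0.34  -0.443 -0.004]
[0.5071 0.1495 0.1455] 34.275
```

View pics/j.png

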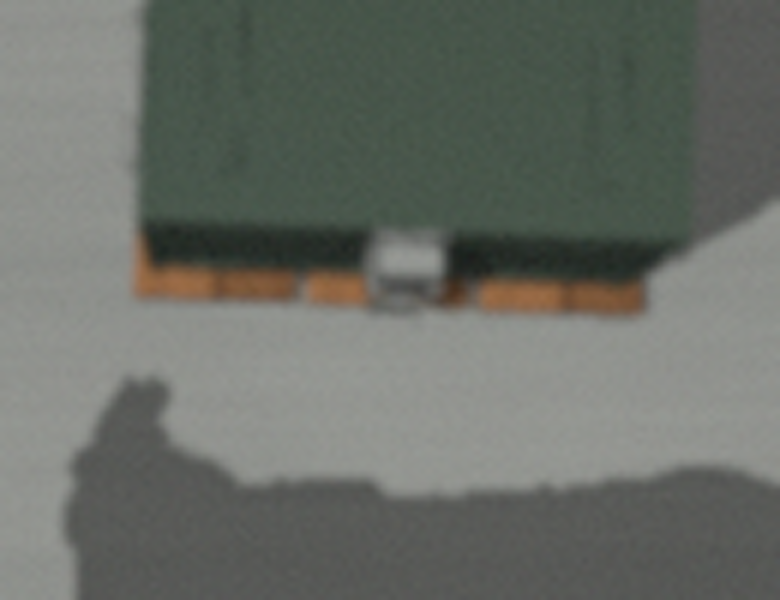

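The latch is closed: in this crop the handle shows edge-on below the claw at (405,300). I'll press gently once more to confirm it is on its stop.

Call:
servo_tool(
  deltas=[
    [-0.06, 0, 0, 0, 0, 0, 0],
    [-0.06, 0, 0, 0, 0, 0, 0],
    [-0.055, 0, 0.02, 0, 0, 0, 0],
    [-0.03, 0.01, 0.05, 0, 0, 0, 0],
    [0, 0.02, 0.05, 0, 0, 0, 0],
    [0, 0.02, 0.04, 0, 0, 0, 0],
    [0, 0.002, 0.002, 0, 0, 0, 0],
    [0, 0, 0, 0, 0, 0, 0],
  ],
)

```text
t: 35.28
eef_pos: [0.6047, -0.0888, 0.0784]
ee_rot: [0.258, 0.697, 0.664, 0.081]
force: [-0.1, -0.4, 0.4]
gripper_width: -0.0
finger_force: 0.0
```

```bash
python3 st.py
```

```text
u,z [43.9819 63.9677] y 0.6159015844617172 tilt -0.2312013160758427 toolz [ 0.4675 -0.2287 -0.8539] q [ 0.0989  0.5823 -0.3024  2.2524  1.8582  0.4943 -1.9451] F [-0.0812 -0.3732  0.4201] 35.275
```

Call:
servo_tool(
  deltas=[
    [0, 0.0015, 0.0012, 0, 0, 0, 0],
    [0, 0.0015, 0.0012, 0, 0, 0, 0],
    [0, 0.0015, 0.0012, 0, 0, 0, 0],
    [0, 0.0012, 0.0009, 0, 0, 0, 0],
  ],
)

```text
t: 35.78
eef_pos: [0.6125, -0.09, 0.0777]
ee_rot: [0.258, 0.697, 0.664, 0.082]
force: [-0.1, 0.0, 0.2]
gripper_width: 0.004
finger_force: 0.0
```

Call:
servo_tool(
  deltas=[
    [0, 0.0008, 0.0005, 0, 0, 0, 0],
    [0, 0.0008, 0.0005, 0, 0, 0, 0],
  ],
)

```text
t: 36.02
eef_pos: [0.6143, -0.0903, 0.0772]
ee_rot: [0.258, 0.697, 0.664, 0.081]
force: [0.1, -0.5, 0.0]
gripper_width: -0.0
finger_force: 0.0
```

Call:
servo_tool(
  deltas=[
    [0, 0.0008, 0.0004, 0, 0, 0, 0],
    [0, 0, 0, 0, 0, 0, 0],
  ],
)

```text
t: 36.28
eef_pos: [0.6148, -0.0904, 0.0771]
ee_rot: [0.258, 0.697, 0.664, 0.081]
force: [-2.1, 0.1, 1.0]
gripper_width: 0.001
finger_force: 1.1
```

Call:
servo_tool(
  deltas=[
    [0, 0.0008, 0.0004, 0, 0, 0, 0],
    [0, 0, 0, 0, 0, 0, 0],
  ],
)

```text
t: 36.52
eef_pos: [0.615, -0.0904, 0.077]
ee_rot: [0.258, 0.697, 0.664, 0.081]
force: [-6.6, 1.2, 3.4]
gripper_width: -0.0
finger_force: 3.2
```

The stop is hard at the same position as before, so the lever is home. I'll retreat and hand in.

Call:
servo_tool(
  deltas=[
    [0, -0.01, -0.01, 0, 0, 0, 0],
    [0, -0.02, -0.04, 0, 0, 0, 0],
    [0, -0.02, -0.05, 0, 0, 0, 0],
    [0, 0, -0.05, 0, 0, 0, 0],
    [0, 0, 0, 0, 0, 0, 0],
    [0, 0, 0, 0, 0, 0, 0],
  ],
)

```text
t: 37.28
eef_pos: [0.5049, -0.0544, 0.1803]
ee_rot: [0.259, 0.697, 0.664, 0.081]
force: [-1.0, 0.0, -0.9]
gripper_width: 0.001
finger_force: 0.0
```

```bash
python3 -c "
from station import *
print(get_state()['force'],finish_job())"
```

```text
the job is handed in; nothing more can be done
[-0.95191428  0.00737265 -0.87565139] None
```

I closed the seed case and handed the job in at about 37 s: the lid bears on its seal, the claw is hooked over the keeper lip, the lever is hard against its stop and the latch is released. No verdict came back, and I could not measure the final claw and seal forces.

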